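# Take the vial carrier off its drip hook and pin it to the shaker

## Task

Lift the vial carrier with the blue handle up and off its hook on the drip stand, and set it down, without dropping it, flat between the studs on top of the grey shaker, with its pin hole over the shaker's hole. Then take the red-handled lock pin out of its light grey block and push it fully home, down through the carrier's hole into the shaker, and let go. Leave the yellow carrier hanging on its hook and do not shift or knock over the other things on the bench.

Things in the scene. Friction and masses are not known exactly. Their poses are not given: they have to be found in the camera images.
- carrier_blue: Vial carrier, blue handle, 0.35 kg, on one of two hooks. Origin under the foot, below the handle; z up. mm: foot x -28..28, y -42..86, 8 thick, 17 through hole at y +68; white block 36 (x) by 76 (y) to z 40, vial caps to 45; handle uprights at y +-26; crossbar 10 thick (x), underside z 80, rests on the hook; above it the grip tab: 10 thick (x), 44 wide (y), z 88 to 122
- carrier_blue_tab (a point): Centre of the top edge of the blue carrier's grip tab (z = 122 mm in the carrier's frame); pinch the tab across its 10 mm thickness from above, with the fingertips not lower than 28 mm below this point to stay clear of the hook
- carrier_blue_hole (a point): Centre of the upper mouth of the 17 mm pin hole in the blue carrier's foot
- carrier_yellow: Same carrier with yellow handle, hanging on the other hook; stays there
- stand: White drip tray, steel rear beam, fixed. Origin on the bench midway between the hooks. mm: hooks at y +-80: strap 16 wide (y), top z 135, from the beam (x +70) towards -x; upturned lip at x -11..-15, 12 high; rear stop at x +11..15, 7 high. The crossbar lies between: raise the carrier 13 to 30, then draw it along -x by 70 or more. Hung carriers have the stand's axes, foot 55 above the bench
- hook_left (a point): Top of the left (+y) hook strap, where the crossbar rests
- hook_right (a point): Top of the right (-y) hook strap, where the crossbar rests
- dock: Small grey shaker, fixed, 100 (x) by 168 (y -62..106) by 45 mm high, black display and dial in front. Origin on the bench under the seated carrier's origin; the seated carrier's axes are parallel to the shaker's. On top six steel studs, 10 mm thick, 19 mm high, cone tips, 1.5 mm off the outline of the seated foot
- dock_seat (a point): Centre of the seat on the shaker's top (z = 45 mm in its frame): the seated carrier's origin comes here; its axes are the shaker's
- dock_hole (a point): Mouth of the shaker's 14 mm through hole, on its top at y = +68 mm; hole runs straight down
- lock_pin: Steel lock pin with red handle, 100 mm long, 80 g, upright in its block. Origin at the lower tip, z along the pin to the handle. Shank 12 mm thick, 40 mm long, tapered tip; flange 24 mm thick, 5 mm high; red round handle 18 mm thick from 45 to 100 mm. Home: flange on the carrier's foot, tip 32 mm below the shaker's top
- pin_top (a point): Centre of the upper end of the pin's red handle, 100 mm above its tip
- pin_block: Light grey block 60 x 60 x 50 mm, fixed, origin under its centre, with the 15 mm hole in which the pin stands (tip 10 mm above the bench, flange on the block's top)
- white_bottle: Bystander: round white plastic bottle, blue cap, 64 x 122 mm, origin under its centre
- square_jar: Bystander: square white plastic jar, black cap, 71 x 71 x 123 mm, origin under its centre
- small_beaker: Bystander: small glass beaker, 52 x 58 mm, origin under its centre
- crucible_cup: Bystander: white crucible, 41 x 33 mm, origin under its centre
- weigh_boat: Bystander: white weighing boat, 63 x 63 x 14 mm, origin under its centre
Mind the look-alikes: they are no part of the job. Leave any orange or white look-alike of the lock_pin alone.

How it is judged (in metres and radians):
On the way, in this order (a step that is already met when the one before it is completed fails the run):
1. the blue carrier is off the drip stand: clear of both hooks, in the air, upright (distance between carrier_blue and hook_left above 0.12 m and distance between carrier_blue and hook_right above 0.12 m and height (world z) of carrier_blue above 0.06 m and angle between carrier_blue's own z axis and vertical below 0.5 rad and contact force between carrier_blue and stand below 0.1 N), for 0.1 s.
2. the blue carrier sits flat on the shaker between the studs, its hole over the shaker's hole, let go (horizontal distance between carrier_blue and dock_seat below 0.006 m and horizontal distance between carrier_blue_hole and dock_hole below 0.006 m and z of carrier_blue in the frame of dock_seat between -0.004 and 0.004 m and angle between carrier_blue's own z axis and vertical below 0.06 rad and contact force between carrier_blue and the fingers below 0.1 N and linear speed of carrier_blue below 0.02 m/s), for 0.2 s.
At the end, for the whole second after the job is handed in: Blue carrier flat on the shaker (origin and hole within 6 mm, height 4 mm, tilt 0.06 rad); pin through carrier and shaker holes, tip at least 26 mm below the shaker's top, within 5 mm of the axis and 0.1 rad; both at rest, let go; yellow carrier hangs upright on its hook (horizontal distance between carrier_blue and dock_seat below 0.006 m and horizontal distance between carrier_blue_hole and dock_hole below 0.006 m and z of carrier_blue in the frame of dock_seat between -0.004 and 0.004 m and angle between carrier_blue's own z axis and vertical below 0.06 rad and z of lock_pin in the frame of dock_hole below -0.026 m and horizontal distance between lock_pin and dock_hole below 0.005 m and angle between the z axis of lock_pin and the z axis of dock, either way round below 0.1 rad and horizontal distance between pin_top and carrier_blue_hole below 0.02 m and linear speed of each of lock_pin, carrier_blue below 0.02 m/s and (distance between carrier_yellow and hook_left below 0.1 m or distance between carrier_yellow and hook_right below 0.1 m) and height (world z) of carrier_yellow above 0.045 m and angle between carrier_yellow's own z axis and vertical below 0.15 rad); the robot touches nothing.
It fails at once if the blue carrier is tipped by more than 0.8 rad (angle between carrier_blue's own z axis and vertical above 0.8 rad).
It fails at once if the blue carrier is dropped or slammed on the shaker (over 80 N) (contact force between carrier_blue and dock above 80 N).
It fails at once if the yellow carrier is off its hook (height (world z) of carrier_yellow below 0.04 m or distance of carrier_yellow from where it was at the start of the episode above 0.08 m).
It fails at once if a bystander (bottle, jar, beaker, crucible or weighing boat) is moved by more than 30 mm or knocked over (distance of any of white_bottle, square_jar, small_beaker, weigh_boat, crucible_cup from where it was at the start of the episode above 0.03 m or angle between any of white_bottle, square_jar, small_beaker, weigh_boat, crucible_cup's own z axis and vertical above 0.5 rad).
It also fails if it takes over 58 s, if anything falls off the work surface, if the arm or the gripper's body presses on something with over 40 N, if the wrist force passes 120 N, or if a joint passes its speed limit or range.

## Robot

A 6-joint arm with a two-finger parallel gripper is mounted at the origin on a cart in front of the work surface, level with it; the furniture and walls round the work are solid. World frame = base frame: x ahead of the robot, y to its left, z up, the work surface at z = 0. Lengths are in m, angles in degrees, forces in N, time in s.
With the tool pointing down it reaches from about 0.35 to 0.975 m from the base axis. Payload 7.1 kg.
Tool frame: the origin (TCP) lies at the very end of the fingers, on their centre line; the grasp point (between the pads) lies 19 mm behind it; z points along the fingers, y is the line along which they close (so a half turn about z gives the same grasp; the last joint's range is limited). The gripper opens to 88 mm and grips with 3 to 60 N. Pads are 20 mm wide; open, the fingers measure 115 mm over their backs; the gripper's body (75 mm by 178 mm) begins 61 mm behind the grasp point.
Start: joints at [-65.432, 24.242, 93.386, -0, 62.372, -1.089], TCP at [0.271, -0.563, 0.223] pointing down, gripper open.
Joint ranges: [-172.04, 172.04], [-51.8, 120.97], [4.93, 147.93], [-75.15, 255.16], [6.16, 154.13], [-145.62, 145.62]. Speed limits (degrees/s): [136.94, 136.94, 172.46, 180, 180, 180].

## Interface

Orientations are given as a 3x3 rotation matrix whose columns are the frame's x, y, z axes.
In Python, from cell import r gives the robot as it stands.
- The arm moves only by the shell command python3 -m creep 'ROWS' [FORCE]. ROWS is JSON, a list that holds one entry, the list of rows, each a list of 5 numbers: the shift along the tool's x, y, z in mm, then the turn about the tool's z in rad, then the opening, from -1 (shut) to 1 (fully open), so that 0 is half open. A call has 1 to 8 rows; each row shifts and turns the commanded pose from where the row before left it, along the tool's axes as they then stand; what a row does not reach is not made up. A row lasts 1/12 s, in which the tool goes at most 41.7 mm and 7.16 degrees, less where a joint would pass 70% of its speed; a pose out of reach is approached as far as the arm can. A call is refused whole if a number of a shift passes 41.7 or a number of a turn 0.125, either way. A call with a gripper value outside its range is refused whole. The fingers move at their own pace and stop on an object; FORCE is the grip in N (left out, the last holds). Time passes only in rows, so rows that do not move let the fingers close. It gives the time, the measured TCP pose, the force, the opening and the grip force at its end, in the units of the state.
- r.get_obs(): the state, without advancing time (a new reading comes with each control period).
- r.camera(name): name is "side" or "top" or "wrist"; returns a dict with "img" (420x560x3 uint8, red, green, blue), "range_z" (420x560 float32, m along the optical axis (not along the pixel's ray), 0 where there is no reading), "fovy" (degrees; the focal length in pixels is half the picture's height over the tangent of half this angle, whatever the lens; pixels are square), "cx", "cy" (the principal point, pixels), "pose" (4x4, takes a point from camera to world coordinates). Camera axes: x right, y down, z forward; pixel columns grow to the right and rows downward; lengths in m; the calibration is good to about 2 mm. A picture is of the moment at which its call begins.
- r.sign_off(): hands the job in; it is judged then, once.
The state is a dict: "time": time; "joint_positions": joint angles; "joint_velocities": joint speeds; "joint_efforts": joint torques, N m; "tool_pos": TCP position; "eef_rot": TCP orientation; "force": force on the tool from outside, world axes, zero at the start; "torque": the same for the moment, N m; "grip_width": finger opening in m; "grip_force": force on a finger pad.
Only numpy, scipy, OpenCV 4.12 (cv2) and the standard library are available. Lean on these libraries where they do the work, as an engineer would, in place of code of your own. Each camera call takes 0.05 s, during which the arm holds its last target. There are 200 camera calls.

## Working session

There is one attempt and no reset: what is moved stays moved. The work goes in short steps, Python scripts to look and compute and a shell command to move; the robot and the scene stay as the last step left them, time stands still between calls to the robot, and variables do not carry over. Pictures are saved under pics/ and viewed, at most 10 in all, crops included, and the job is handed in when it is done.

```bash
ls; mkdir -p pics
cat > h.py <<'E'
import numpy as np, cv2
from cell import r
def cam(n):
    c=r.camera(n); h=c['img'].shape[0]; c['f']=h/2/np.tan(np.radians(c['fovy'])/2); return c
def save(c,fn,box=None,s=1):
    im=c['img'][:,:,::-1]
    if box: im=im[box[1]:box[3],box[0]:box[2]]
    cv2.imwrite('pics/'+fn,cv2.resize(im,None,fx=s,fy=s,interpolation=cv2.INTER_CUBIC))
def cloud(c):
    h,w=c['range_z'].shape; u,v=np.meshgrid(np.arange(w),np.arange(h)); z=c['range_z']
    P=np.stack([(u-c['cx'])/c['f']*z,(v-c['cy'])/c['f']*z,z],-1)
    T=np.array(c['pose']); W=P@T[:3,:3].T+T[:3,3]; W[z<=0]=np.nan; return W
def ray(c,u,v,h):
    T=np.array(c['pose']); d=T[:3,:3]@np.array([(u-c['cx'])/c['f'],(v-c['cy'])/c['f'],1]); return T[:3,3]+d*(h-T[2,3])/d[2]
E
python3 - <<'E'
from h import *
for n in ('top','side'):
    c=cam(n); save(c,n+'0.png'); np.save(n+'W.npy',cloud(c)); print(n,c['f'],np.round(c['pose'],3).tolist())
o=r.get_obs(); print(o['tool_pos'],np.round(o['eef_rot'],3),o['grip_width'],o['time'])
E
```

```text
pics
top 398.40909698163324 [[-0.016, -0.995, 0.1, 0.427], [-1.0, 0.015, -0.012, 0.006], [0.01, -0.1, -0.995, 1.41], [0.0, 0.0, 0.0, 1.0]]
side 449.8399278183231 [[1.0, -0.025, 0.018, 0.515], [-0.028, -0.439, 0.898, -1.179], [-0.015, -0.898, -0.439, 0.71], [0.0, 0.0, 0.0, 1.0]]
[ 0.27044437 -0.56291836  0.22199616] [[ 0.901  0.433 -0.001]
 [ 0.433 -0.901  0.001]
 [ 0.    -0.001 -1.   ]] 0.08833638753262624 0.1
```

View pics/top0.png

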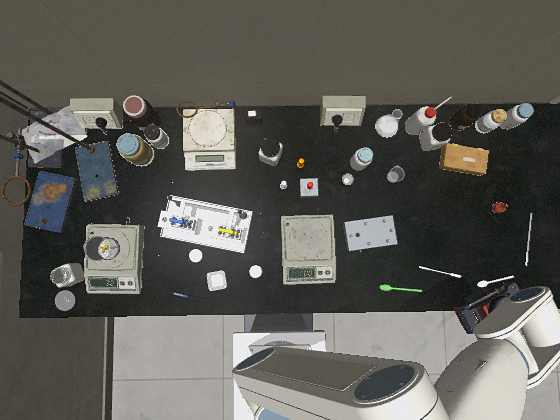

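View pics/side0.png

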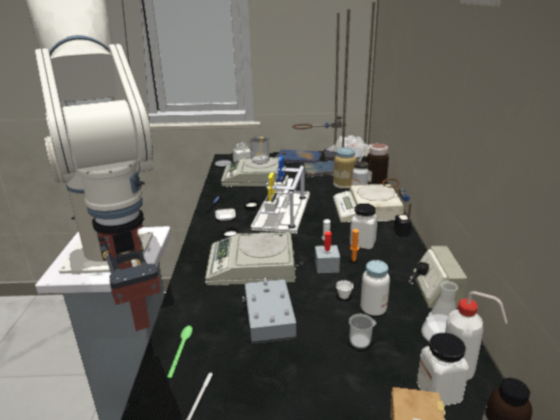

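The top view shows the blue carrier at (180,222) and the yellow one at (229,232). The shaker is at (371,233), the red pin in its block at (310,186), the orange look-alike at (301,163) and the white one at (284,185). In the side view the red pin is at (327,240), orange at (354,245), white at (327,225) and the shaker at (270,310).

Run:
```python
from h import *
c=cam('top'); W=cloud(c); hsv=cv2.cvtColor(c['img'],cv2.COLOR_RGB2HSV); H,S,V=[hsv[...,i].astype(int) for i in range(3)]
a=c['img'][195:260,150:262,::-1]; b=c['img'][150:260,265:405,::-1]
a=cv2.resize(a,None,fx=4.5,fy=4.5,interpolation=cv2.INTER_CUBIC)[:290,:500]; b=cv2.resize(b,None,fx=2.6,fy=2.6,interpolation=cv2.INTER_CUBIC)
k=np.zeros((600,800,3),np.uint8); k[:a.shape[0],:a.shape[1]]=a; k[300:300+b.shape[0],:b.shape[1]]=b[:300]; cv2.imwrite('pics/crop1.png',k)
def reg(name,m,box):
    x0,y0,x1,y1=box; q=np.zeros_like(m); q[y0:y1,x0:x1]=m[y0:y1,x0:x1]; P=W[q]; v,u=np.where(q)
    if len(P)==0: print(name,'none');return
    ok=np.isfinite(P[:,2]); P=P[ok]; u=u[ok];v=v[ok]
    zt=np.percentile(P[:,2],95); t=P[:,2]>zt-0.012
    r_=cv2.minAreaRect(np.float32(P[t][:,:2])*1000)
    print(name,len(P),'ztop',zt.round(4),'mean',P[t].mean(0).round(4),'px',u[t].mean().round(1),v[t].mean().round(1),'rect',np.round(r_[0]),np.round(r_[1]),round(r_[2],1))
blue=(H>100)&(H<130)&(S>120); yel=(H>22)&(H<34)&(S>120); red=((H<6)|(H>174))&(S>130); ora=(H>8)&(H<20)&(S>150)
reg('blue',blue,(155,195,210,245)); reg('yel',yel,(205,215,260,255)); reg('red',red,(298,175,322,198)); reg('orange',ora,(290,150,312,172))
for n,box,lo,hi in (('shaker',(335,205,405,260),.04,.052),('block',(295,172,325,203),.045,.055)):
    m=(W[...,2]>lo)&(W[...,2]<hi); reg(n,m,box)
m=(W[...,2]>.003)&(W[...,2]<.04);reg('tray',m,(150,190,262,262))
```

```text
blue 54 ztop 0.1802 mean [0.5278 0.3168 0.1762] px 175.7 220.5 rect [528. 317.] [42. 10.] 77.6
yel 65 ztop 0.1796 mean [0.4945 0.1625 0.1762] px 225.6 230.5 rect [495. 162.] [42. 10.] 77.9
red 30 ztop 0.1127 mean [ 0.6476 -0.1081  0.1098] px 310.0 184.0 rect [ 648. -108.] [13. 14.] 86.0
orange 38 ztop 0.1003 mean [ 0.7266 -0.0797  0.0981] px 300.7 161.4 rect [728. -79.] [16. 12.] 26.4
shaker 1300 ztop 0.0495 mean [ 0.4869 -0.3169  0.0451] px 370.2 232.6 rect [ 487. -318.] [100. 170.] 7.3
block 251 ztop 0.0542 mean [ 0.6471 -0.1078  0.0498] px 308.5 187.1 rect [ 649. -108.] [59. 61.] 88.4
tray 2348 ztop 0.0158 mean [0.5172 0.2523 0.0076] px 206.1 227.0 rect [523. 256.] [395. 251.] 89.2
```

View pics/crop1.png

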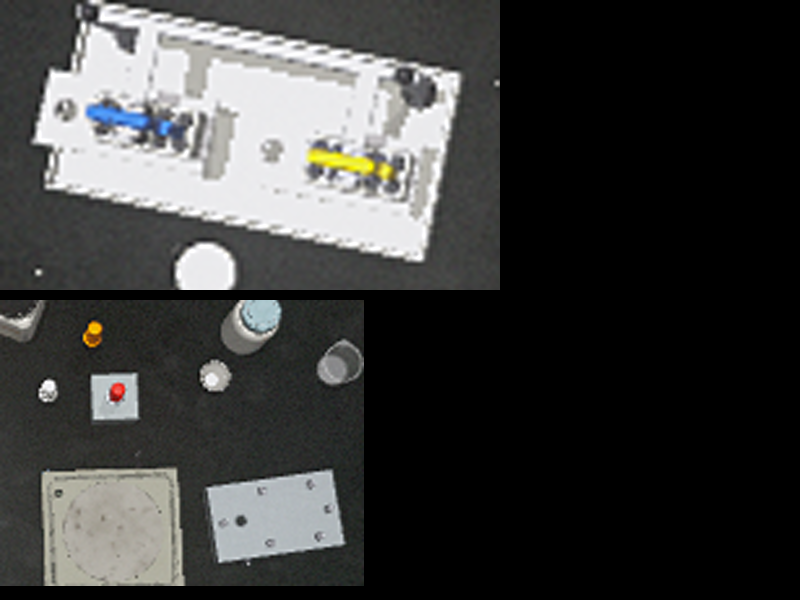

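Things that could be mistaken for the targets:
- **Carriers:** blue at (180,222) and yellow at (229,232). I choose blue; its tab top measures 0.177 m, as expected for 55+122 mm.
- **Pins:** red at (310,184), orange at (301,161) and white at (284,185). I choose red; it stands in the grey block with its top at 0.11 m, as expected.

The crop confirms all of this. It also shows the shaker hole at about (357.7,234.6) in the full picture.

The stand's yaw is −12.2° and the dock's is +7.3°. I'll turn and lift first.

```bash
python3 -m creep '[[[0,0,-10,-0.114,0],[0,0,-10,-0.114,0],[0,0,-10,-0.114,0],[0,0,-10,-0.114,0],[0,0,-10,-0.114,0],[0,0,-10,-0.114,0],[0,0,-10,-0.114,0],[0,0,-10,-0.111,0]]]' 40
python3 - <<'E'
from h import *
o=r.get_obs(); R=np.array(o['eef_rot']);print(np.round(R,3)); d=np.array([.528,.317,.26])-o['tool_pos']; print('to go',(R.T@d*1000).round(1))
W=np.load('topW.npy'); print('stand max z',np.nanmax(W[195:255,150:262,2]), 'bench between', np.nanmax(W[195:300,262:405,2]))
c=cam('top'); print('hole',ray(c,357.7,234.6,.045))
E
```

```text
time: 0.82
tool_pos: [0.2705, -0.5631, 0.3028]
eef_rot: [[0.207, 0.978, -0.0], [0.978, -0.207, 0.001], [0.001, -0.0, -1.0]]
force: [-0.1, -0.2, 0.3]
grip_width: 0.0447
grip_force: 0.0
[[ 0.207  0.978 -0.   ]
 [ 0.978 -0.207  0.001]
 [ 0.001 -0.    -1.   ]]
to go [914.3  69.9  43.3]
stand max z 0.1812075694148394 bench between 0.0853891780153726
hole [ 0.48059825 -0.27355544  0.045     ]
```

```bash
python3 -m creep '[[[41,3,0,0,0],[41,3,0,0,0],[41,3,0,0,0],[41,3,0,0,0],[41,3,0,0,0],[41,3,0,0,0],[41,3,0,0,0],[41,3,0,0,0]]]' | head -2
python3 -m creep '[[[41,3,0,0,0],[41,3,0,0,0],[41,3,0,0,0],[41,3,0,0,0],[41,3,0,0,0],[41,3,0,0,0],[41,3,0,0,0],[41,3,0,0,0]]]' | head -2
python3 -m creep '[[[41,3,0,0,0],[41,3,0,0,0],[41,4,0,0,0],[41,4,0,0,0],[41,4,0,0,0],[41,4,0,0,0],[12,0,10,0,0],[0,0,0,0,0]]]' | head -3
python3 - <<'E'
from h import *
c=cam('wrist'); save(c,'w1.png'); W=cloud(c); hsv=cv2.cvtColor(c['img'],cv2.COLOR_RGB2HSV); H,S,V=[hsv[...,i].astype(int) for i in range(3)]
m=(H>100)&(H<130)&(S>120)&(W[...,2]>.168)&(W[...,2]<.19); P=W[m]; print(m.sum(),P.mean(0), cv2.minAreaRect(np.float32(P[:,:2])*1000))
o=r.get_obs(); R=np.array(o['eef_rot']);p=np.array(cv2.minAreaRect(np.float32(P[:,:2])*1000)[0])/1000; d=np.array([*p,.152])-o['tool_pos']; print('to go',(R.T@d*1000).round(1),o['tool_pos'],np.degrees(np.arctan2(R[1,1],R[0,1])))
E
```

```text
time: 1.53
tool_pos: [0.3636, -0.246, 0.3023]
time: 2.2
tool_pos: [0.4567, 0.0696, 0.3025]
time: 2.87
tool_pos: [0.5325, 0.3173, 0.2899]
eef_rot: [[0.211, 0.977, -0.003], [0.977, -0.211, -0.001], [-0.002, -0.002, -1.0]]
326 [0.52684399 0.31840124 0.17667517] ((527.0833740234375, 318.2114562988281), (40.572486877441406, 7.820611476898193), 77.46670532226562)
to go [  2.1  -5.1 138.4] [0.53207591 0.31531388 0.29040795] -12.235873472760868
```

View pics/w1.png

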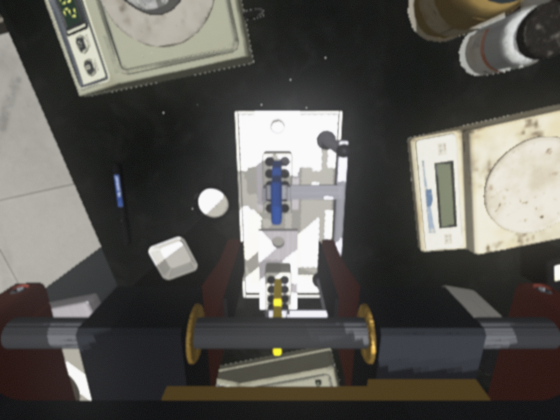

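The wrist view shows the blue tab at (277,190) in line with the fingers, the yellow carrier behind at (278,310), and the beam to the right, well clear. Descending.

```bash
python3 -m creep '[[[4,-5,30,0,0],[0,0,35,0,0],[0,0,30,0,0],[0,0,20,0,0],[0,0,13,0,0],[0,0,10,0,0],[0,0,0,0,0],[0,0,0,0,0]]]'
python3 - <<'E'
from h import *
c=cam('wrist'); save(c,'w2.png')
E
```

```text
time: 3.58
tool_pos: [0.5295, 0.3195, 0.1553]
eef_rot: [[0.213, 0.977, 0.0], [0.977, -0.213, 0.0], [0.0, 0.0, -1.0]]
force: [0.0, -0.3, 0.3]
grip_width: 0.0439
grip_force: 0.0
```

View pics/w2.png

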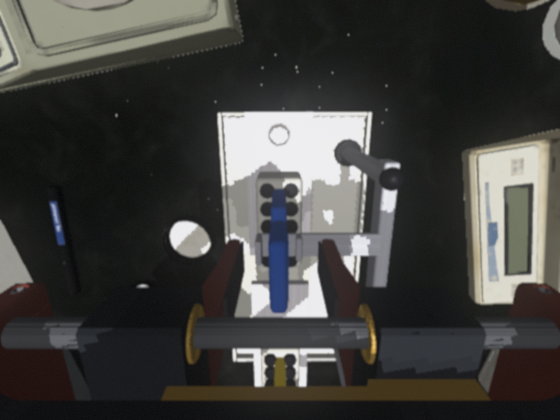

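The tab at (279,240) sits centred between the fingers (235 and 325). Gripping.

```bash
python3 -m creep '[[[0,-1,3,0,-0.3],[0,0,0,0,-0.6],[0,0,0,0,-1],[0,0,0,0,-1],[0,0,0,0,-1],[0,0,0,0,-1],[0,0,0,0,-1]]]' 45
python3 -m creep '[[[0,0,-3,0,-1],[0,0,-5,0,-1],[0,0,-6,0,-1],[0,0,-6,0,-1],[0,0,0,0,-1]]]'
```

```text
time: 4.22
tool_pos: [0.5283, 0.3203, 0.1519]
eef_rot: [[0.212, 0.977, 0.0], [0.977, -0.212, 0.0], [0.0, 0.0, -1.0]]
force: [1.1, -1.4, 1.8]
grip_width: 0.0096
grip_force: 45.0
time: 4.63
tool_pos: [0.5289, 0.3205, 0.1732]
eef_rot: [[0.212, 0.977, 0.002], [0.977, -0.212, 0.001], [0.002, 0.002, -1.0]]
force: [0.6, 0.2, -3.7]
grip_width: 0.0101
grip_force: 45.0
```

```bash
python3 -m creep '[[[0,-6,0,0,-1],[0,-14,0,0,-1],[0,-20,0,0,-1],[0,-20,0,0,-1],[0,-20,0,0,-1],[0,-20,0,0,-1],[0,-14,0,0,-1],[0,-6,0,0,-1]]]'
python3 -m creep '[[[0,0,-8,0,-1],[0,0,-20,0,-1],[0,0,-25,0,-1],[0,0,-25,0,-1],[0,0,-25,0,-1],[0,0,-15,0,-1],[0,0,-7,0,-1],[0,0,0,0,-1]]]'
python3 - <<'E'
from h import *
c=cam('side'); save(c,'s1.png',(150,90,350,330),2.4)
o=r.get_obs(); R=np.array(o['eef_rot']); d=np.array([.4898,-.3398,.30])-o['tool_pos']; print('to go',(R.T@d*1000).round(1))
E
```

```text
time: 5.3
tool_pos: [0.408, 0.3456, 0.1714]
eef_rot: [[0.211, 0.977, -0.002], [0.977, -0.211, -0.001], [-0.001, -0.001, -1.0]]
force: [-0.2, 0.2, -3.8]
grip_width: 0.0099
grip_force: 45.0
time: 5.97
tool_pos: [0.4122, 0.3461, 0.2988]
eef_rot: [[0.213, 0.977, 0.003], [0.977, -0.213, 0.002], [0.003, 0.003, -1.0]]
force: [-0.0, 0.2, -2.8]
grip_width: 0.0093
grip_force: 45.0
to go [-653.   222.4   -3.2]
```

View pics/s1.png

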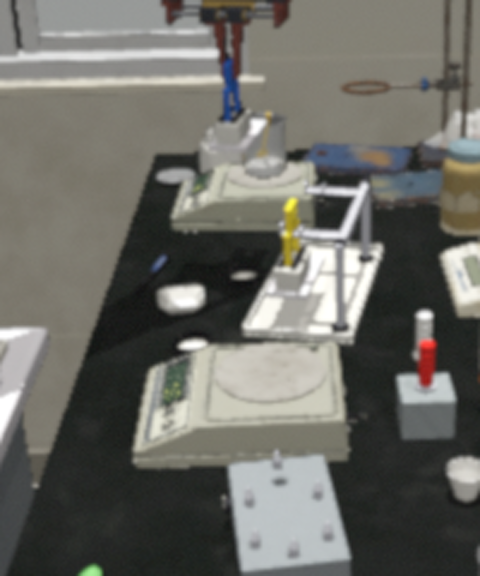

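The blue carrier hangs upright in the gripper at crop (230,110), and the yellow one is still on its hook at (290,235). Carrying it over to the shaker.

```bash
python3 -m creep '[[[-8,3,0,0,-1],[-20,7,0,0,-1],[-36,12,0,0,-1],[-36,12,0,0,-1],[-36,12,0,0,-1],[-36,12,0,0,-1],[-36,12,0,0,-1],[-36,12,0,0,-1]]]' | head -2
python3 -m creep '[[[-36,12,0,0,-1],[-36,12,0,0,-1],[-36,12,0,0,-1],[-36,12,0,0,-1],[-36,12,0,0,-1],[-36,12,0,0,-1],[-36,12,0,0,-1],[-36,12,0,0,-1]]]' |head -2
python3 -m creep '[[[-36,12,0,-0.02,-1],[-36,12,0,-0.04,-1],[-30,12,0,-0.07,-1],[-12,12,0,-0.07,-1],[0,0,0,-0.07,-1],[0,0,0,-0.07,-1],[0,0,0,0,-1],[0,0,0,0,-1]]]'
python3 - <<'E'
from h import *
o=r.get_obs(); R=np.array(o['eef_rot']); d=np.array([.4898,-.3398,.20])-o['tool_pos']; print('to go',(R.T@d*1000).round(1),np.degrees(np.arctan2(R[1,1],R[0,1])))
c=cam('wrist'); save(c,'w3.png')
E
```

```text
time: 6.68
tool_pos: [0.438, 0.0873, 0.2953]
time: 7.35
tool_pos: [0.4703, -0.2141, 0.2951]
time: 8.02
tool_pos: [0.4979, -0.3318, 0.2951]
eef_rot: [[-0.123, 0.992, -0.002], [0.992, 0.123, 0.002], [0.002, -0.002, -1.0]]
force: [0.1, 0.3, -3.9]
grip_width: 0.0101
grip_force: 45.0
to go [-7.1 -8.8 95.1] 7.081492837996697
```

View pics/w3.png

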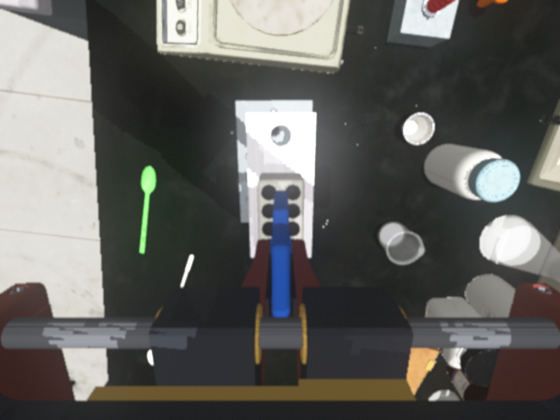

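The carrier sits over the shaker, with its hole at (280,134). The dock's left edge is at about 238 and its far edge at about row 100. I'll step back and down so that the dock and the carrier can be measured by the same camera.

```bash
python3 -m creep '[[[-15,-9,10,0,-1],[-25,0,10,0,-1],[-25,0,10,0,-1],[-20,0,10,0,-1],[-10,0,10,0,-1],[0,0,0,0,-1],[0,0,0,0,-1]]]'
python3 - <<'E'
from h import *
c=cam('wrist'); save(c,'w4.png',(150,0,410,270),2.2); W=cloud(c); np.save('w4.npy',W)
o=r.get_obs(); t=o['tool_pos']; R=np.array(o['eef_rot']);print(t,c['f'])
for n,lo,hi in (('dock',.04,.05),('foot',t[2]-.097+.002,t[2]-.097+.014),('caps',t[2]-.097+.042,t[2]-.097+.049)):
    m=(W[...,2]>lo)&(W[...,2]<hi)
    k,l,s,_=cv2.connectedComponentsWithStats(m.astype(np.uint8)); i=1+s[1:,4].argmax(); m=l==i
    P=W[m]; rc=cv2.minAreaRect(np.float32(P[:,:2])*1000); print(n,s[i],P.mean(0).round(4),[np.round(x,1) for x in rc], 'tool', (( P-t)@R*1000).min(0).round(1),((P-t)@R*1000).max(0).round(1))
E
```

```text
time: 8.65
tool_pos: [0.5013, -0.4266, 0.2454]
eef_rot: [[-0.124, 0.992, -0.002], [0.992, 0.124, 0.002], [0.002, -0.002, -1.0]]
force: [0.1, 1.1, -3.5]
grip_width: 0.0095
grip_force: 45.0
[ 0.50167044 -0.42634252  0.24628516] 299.97355798230143
dock [  233     3    95   160 10316] [ 0.4827 -0.2928  0.0448] [array([ 486. , -317.5]), array([100.3, 167.5]), np.float64(7.3)] tool [ 26.1 -52.1 196.6] [193.5  48.4 205.2]
foot [ 246  112   70  145 5179] [ 0.4951 -0.3826  0.1564] [array([ 498.1, -406.4]), array([ 56.2, 127.4]), np.float64(7.2)] tool [-43.6 -29.   83.1] [83.8 27.1 94.8]
caps [261 185  40  15 374] [ 0.4972 -0.3992  0.1934] [array([ 497.3, -399.2]), array([28.9, 11.1]), np.float64(6.4)] tool [ 21.7 -15.4  48. ] [32.8 13.5 55. ]
```

View pics/w4.png

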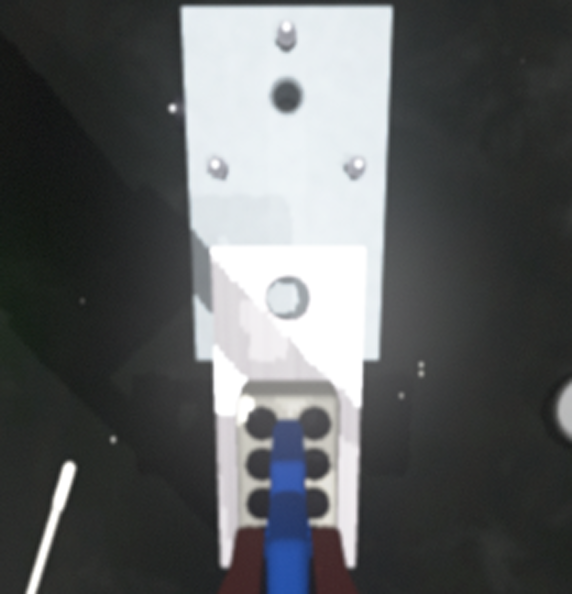

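Both the dock and the foot are fully visible here. The dock hole is at crop (287,95), the foot hole at (287,297), and the studs at (287,38), (218,168) and (355,167). The remaining shift from the rectangles is about (+89.7, −0.9) mm, and I'll check it against the holes and the tilt.

Run:
```python
from h import *
c=cam('wrist'); W=cloud(c); o=r.get_obs(); t=o['tool_pos']; R=np.array(o['eef_rot'])
T=((W-t)@R*1000)
zf=np.nanmedian(W[118:125,250:310,2]); print('foot top z',zf)
a=ray(c,150+287/2.2,95/2.2,.045); b=ray(c,150+287/2.2,297/2.2,zf)
print('hole diff tool',((a-b)@R*1000).round(1))
m=np.zeros(W.shape[:2],bool); m[114:170,250:312]=1; m&=np.abs(W[...,2]-zf)<.005
P=W[m]; A=np.c_[P[:,:2],np.ones(len(P))]; q=np.linalg.lstsq(A,P[:,2],rcond=None)[0]; print('tilt',q[:2], 'origin z est',zf-.008, t)
```

```text
foot top z 0.15707591689611664
hole diff tool [ 89.5  -0.2 112.1]
tilt [-0.0009131  -0.00132673] origin z est 0.14907591689611663 [ 0.50197386 -0.4263085   0.2469039 ]
```

```bash
python3 -m creep '[[[15,-0.5,0,0,-1],[25,0,0,0,-1],[25,0,0,0,-1],[17,0,0,0,-1],[7.5,0,0,0,-1],[0,0,0,0,-1],[0,0,0,0,-1],[0,0,0,0,-1]]]'
python3 -m creep '[[[0,0,8,0,-1],[0,0,16,0,-1],[0,0,20,0,-1],[0,0,16,0,-1],[0,0,7,0,-1],[0,0,0,0,-1],[0,0,0,0,-1],[0,0,0,0,-1]]]'
python3 - <<'E'
from h import *
c=cam('wrist'); save(c,'w5.png',(200,20,360,270),2.2); W=cloud(c); o=r.get_obs(); t=o['tool_pos']; R=np.array(o['eef_rot']);print(t,R[:,1])
f=t[2]-.09
for n,lo,hi in (('dock',.04,.05),('foot',f-.006,f+.005)):
    m=(W[...,2]>lo)&(W[...,2]<hi); k,l,s,_=cv2.connectedComponentsWithStats(m.astype(np.uint8)); i=1+s[1:,4].argmax(); P=(W[l==i]-t)@R*1000; print(n,s[i],P.min(0).round(1),P.max(0).round(1))
u=R[:,0]; T=np.array([.4860,-.3175,.045]); print('dock centre in tool',((T-t)@R*1000).round(1))
E
```

```text
time: 9.42
tool_pos: [0.4907, -0.3393, 0.2473]
eef_rot: [[-0.126, 0.992, 0.001], [0.992, 0.126, -0.001], [-0.001, 0.001, -1.0]]
force: [0.3, -1.0, -3.9]
grip_width: 0.0097
grip_force: 45.0
time: 10.08
tool_pos: [0.4908, -0.3392, 0.1804]
eef_rot: [[-0.125, 0.992, 0.001], [0.992, 0.125, -0.001], [-0.001, 0.001, -1.0]]
force: [1.0, 0.1, -3.1]
grip_width: 0.0098
grip_force: 45.0
[ 0.49088154 -0.33917882  0.18070113] [0.99210011 0.12544055 0.00143037]
dock [ 225   87  108  165 6917] [-61.4 -52.4 130.7] [106.2  48.  138.5]
foot [ 246  112   70  145 5187] [-43.5 -28.7  85.2] [83.9 27.4 95.7]
dock centre in tool [ 22.3  -2.3 135.7]
```

View pics/w5.png

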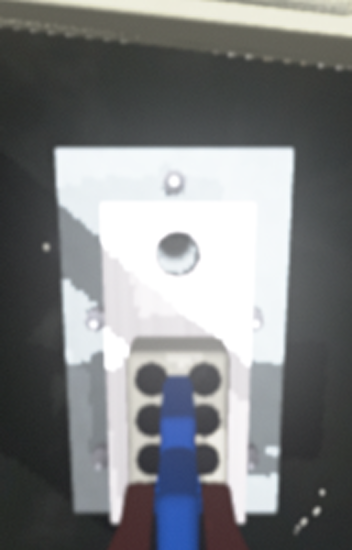

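The foot is just above the studs, whose tips are at (174,181), (93,322) and (258,322). Both the measurement and the picture say to shift +2 and −1.4 mm. Correcting and then lowering slowly.

```bash
python3 -m creep '[[[2,-1.4,4,0,-1],[0,0,5,0,-1],[0,0,5,0,-1],[0,0,0,0,-1],[0,0,0,0,-1],[0,0,0,0,-1]]]'
python3 -m creep '[[[0,0,2,0,-1],[0,0,2,0,-1],[0,0,2,0,-1],[0,0,2,0,-1],[0,0,0,0,-1],[0,0,0,0,-1]]]'
python3 - <<'E'
from h import *
c=cam('wrist'); W=cloud(c); o=r.get_obs(); t=o['tool_pos']; R=np.array(o['eef_rot'])
f=t[2]-.09
for n,lo,hi in (('dock',.04,.05),('foot',f-.006,f+.005)):
    m=(W[...,2]>lo)&(W[...,2]<hi); k,l,s,_=cv2.connectedComponentsWithStats(m.astype(np.uint8)); i=1+s[1:,4].argmax(); P=(W[l==i]-t)@R*1000; print(n,s[i],P.min(0).round(1),P.max(0).round(1))
E
```

```text
time: 10.63
tool_pos: [0.4886, -0.3367, 0.1656]
eef_rot: [[-0.126, 0.992, -0.0], [0.992, 0.126, 0.0], [0.0, -0.0, -1.0]]
force: [0.3, -0.6, -3.6]
grip_width: 0.0097
grip_force: 45.0
time: 11.13
tool_pos: [0.4885, -0.3367, 0.1575]
eef_rot: [[-0.126, 0.992, -0.0], [0.992, 0.126, 0.0], [0.0, -0.0, -1.0]]
force: [0.5, -0.4, -4.5]
grip_width: 0.0096
grip_force: 45.0
dock [ 223   89  117  176 8430] [-64.7 -50.1 107.6] [102.9  50.3 115.4]
foot [ 246  112   70  145 5195] [-43.3 -28.7  85. ] [84.  27.6 95.8]
```

```bash
python3 -m creep '[[[-0.7,0.3,2,0,-1],[0,0,2,0,-1],[0,0,2,0,-1],[0,0,2,0,-1],[0,0,0,0,-1]]]'
python3 -m creep '[[[0,0,1.5,0,-1],[0,0,1.5,0,-1],[0,0,1,0,-1],[0,0,1,0,-1],[0,0,0,0,-1],[0,0,0,0,-1]]]'
```

```text
time: 11.6
tool_pos: [0.4886, -0.3372, 0.1491]
eef_rot: [[-0.126, 0.992, -0.001], [0.992, 0.126, 0.001], [0.001, -0.001, -1.0]]
force: [0.2, -0.3, -4.7]
grip_width: 0.0096
grip_force: 45.0
time: 12.1
tool_pos: [0.489, -0.3374, 0.1446]
eef_rot: [[-0.126, 0.992, -0.0], [0.992, 0.126, 0.0], [0.0, -0.0, -1.0]]
force: [-0.0, 0.6, -3.7]
grip_width: 0.0098
grip_force: 45.0
```

```bash
python3 -m creep '[[[0,0,0.7,0,-1],[0,0,0.7,0,-1],[0,0,0.6,0,-1],[0,0,0,0,-1]]]'
python3 -m creep '[[[0,0,0.5,0,-1],[0,0,0.5,0,-1],[0,0,0,0,-1]]]'
```

```text
time: 12.43
tool_pos: [0.4889, -0.3374, 0.1425]
eef_rot: [[-0.126, 0.992, -0.0], [0.992, 0.126, 0.0], [0.0, -0.0, -1.0]]
force: [0.5, -0.3, -3.7]
grip_width: 0.0097
grip_force: 45.0
time: 12.68
tool_pos: [0.4891, -0.3376, 0.142]
eef_rot: [[-0.126, 0.992, 0.0], [0.992, 0.126, -0.0], [-0.0, 0.0, -1.0]]
force: [-1.5, -0.5, 0.7]
grip_width: 0.0095
grip_force: 45.0
```

```bash
python3 -m creep '[[[0,0,0.3,0,-1],[0,0,0,0,-0.7],[0,0,0,0,-0.4],[0,0,0,0,-0.2],[0,0,0,0,-0.2],[0,0,0,0,-0.2]]]'
python3 -m creep '[[[0,0,-8,0,-0.2],[0,0,-20,0,-0.2],[0,0,-30,0,-0.2],[0,0,-35,0,-0.2],[0,0,-25,0,-0.2],[0,0,-10,0,-0.2],[0,0,0,0,-0.2]]]' |head -2
python3 - <<'E'
from h import *
c=cam('wrist'); save(c,'w6.png'); W=cloud(c); o=r.get_obs(); t=o['tool_pos']; R=np.array(o['eef_rot'])
for n,lo,hi in (('dock',.04,.049),('foot',.0505,.056)):
    m=(W[...,2]>lo)&(W[...,2]<hi); k,l,s,_=cv2.connectedComponentsWithStats(m.astype(np.uint8)); i=1+s[1:,4].argmax(); P=W[l==i]; Q=(P-t)@R*1000; print(n,s[i],np.median(P[:,2]),Q.min(0).round(1),Q.max(0).round(1),[np.round(x,1) for x in cv2.minAreaRect(np.float32(P[:,:2])*1000)])
    A=np.c_[P[:,:2],np.ones(len(P))]; print(np.linalg.lstsq(A,P[:,2],rcond=None)[0][:2])
c=cam('top'); W=cloud(c); hsv=cv2.cvtColor(c['img'],cv2.COLOR_RGB2HSV); H,S=[hsv[...,i].astype(int) for i in range(2)]
m=((H<6)|(H>174))&(S>130); m[:175]=0;m[198:]=0;m[:,:298]=0;m[:,322:]=0; P=W[m]; P=P[P[:,2]>.1]; print('pin',len(P),P.mean(0)); d=P.mean(0)-t; print((R.T@d*1000).round(1),t)
E
```

```text
time: 13.18
tool_pos: [0.489, -0.3374, 0.1414]
eef_rot: [[-0.126, 0.992, 0.0], [0.992, 0.126, 0.0], [-0.0, 0.0, -1.0]]
force: [-0.6, -0.1, 0.3]
grip_width: 0.0345
grip_force: 0.0
time: 13.77
tool_pos: [0.4902, -0.3382, 0.2725]
dock [ 238   94   83  129 5041] 0.04486634051923988 [-63.2 -51.  221.2] [103.7  49.4 228.8] [array([ 486.3, -317.8]), array([100.4, 166.9]), np.float64(7.3)]
[-8.92843375e-06 -1.06861162e-03]
foot [ 256  111   46  100 2458] 0.05287117115637455 [-42.9 -30.2 214.8] [ 83.9  27.1 219.5] [array([ 485.4, -317.8]), array([ 57.3, 126.9]), np.float64(7.3)]
[ 0.00173547 -0.00070399]
pin 21 [ 0.64756842 -0.10812153  0.10983213]
[208.  185.7 160.3] [ 0.48923857 -0.33757951  0.27013388]
```

View pics/w6.png

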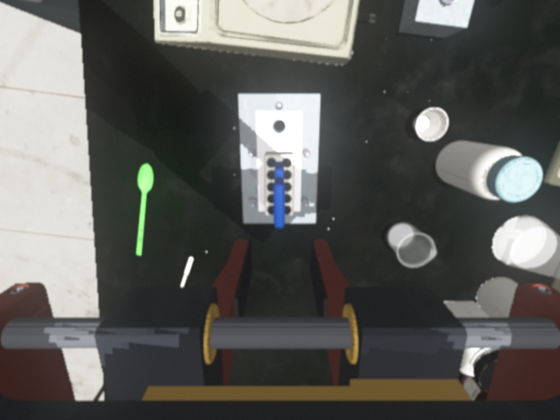

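The carrier sits flat between the studs: the foot top is at z 0.053 and it is centred within 1 mm, with its hole at (279,127). Now the red pin, keeping the same tool orientation.

```bash
python3 -m creep '[[[15,13,0,0,0],[30,27,0,0,0],[30,27,0,0,0],[30,27,0,0,0],[30,27,0,0,0],[30,27,0,0,0],[28,25,0,0,0],[15,13,10,0,0]]]' |head -2
python3 -m creep '[[[0,0,30,0,0],[0,0,25,0,0],[0,0,10,0,0],[0,0,0,0,0],[0,0,0,0,0]]]'
python3 - <<'E'
from h import *
c=cam('wrist'); save(c,'w7.png'); W=cloud(c); o=r.get_obs(); t=o['tool_pos']; R=np.array(o['eef_rot'])
hsv=cv2.cvtColor(c['img'],cv2.COLOR_RGB2HSV); H,S=[hsv[...,i].astype(int) for i in range(2)]
m=((H<6)|(H>174))&(S>130)&(W[...,2]>.103)&(W[...,2]<.118)&(np.hypot(W[...,0]-.648,W[...,1]+.108)<.03); P=W[m]; print(len(P),P.mean(0))
Q=(P-t)@R*1000; print('tool',Q.min(0).round(1),Q.max(0).round(1),Q.mean(0).round(1))
m=(W[...,2]>.047)&(W[...,2]<.0525)&(np.hypot(W[...,0]-.648,W[...,1]+.108)<.06); rc=cv2.minAreaRect(np.float32(W[m][:,:2])); print('block',rc, (R.T@(np.array([*rc[0],.05])-t)*1000).round(1))
E
```

```text
time: 14.53
tool_pos: [0.6491, -0.1041, 0.2582]
time: 14.95
tool_pos: [0.6466, -0.1078, 0.1931]
eef_rot: [[-0.125, 0.992, -0.003], [0.992, 0.125, 0.001], [0.001, -0.003, -1.0]]
force: [-0.5, -0.9, -0.1]
grip_width: 0.0437
grip_force: 0.0
310 [ 0.64757232 -0.10669735  0.10924267]
tool [-7.8 -7.1 82.5] [ 8.9  8.6 91.1] [ 1.4  0.3 85.3]
block ((0.6476251482963562, -0.1083257645368576), (0.060191430151462555, 0.060968391597270966), 0.8784647583961487) [-3.000e-01  1.000e-01  1.445e+02]
```

View pics/w7.png

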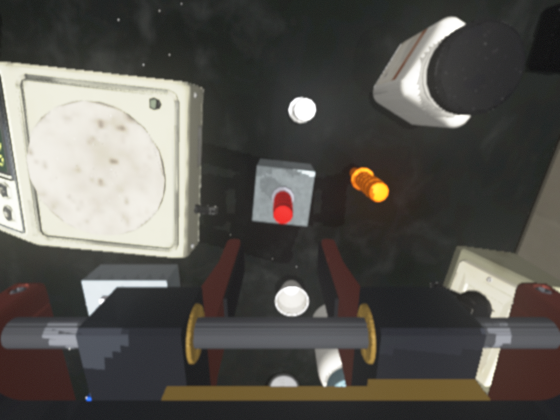

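The red pin is at (283,207), in the block between the fingers. The white look-alike at (302,110) and the orange one at (370,184) are clear of the path. Descending to grip.

```bash
python3 -m creep '[[[0.5,0.5,15,0,0],[0,0,30,0,0],[0,0,30,0,0],[0,0,22,0,0],[0,0,14,0,0],[0,0,0,0,0],[0,0,0,0,0]]]'
python3 -m creep '[[[0,0,0,0,-0.4],[0,0,0,0,-0.7],[0,0,0,0,-1],[0,0,0,0,-1],[0,0,0,0,-1],[0,0,0,0,-1]]]' 45
python3 -m creep '[[[0,0,-5,0,-1],[0,0,-15,0,-1],[0,0,-25,0,-1],[0,0,-30,0,-1],[0,0,-30,0,-1],[0,0,-20,0,-1],[0,0,-5,0,-1],[0,0,0,0,-1]]]'
python3 - <<'E'
from h import *
o=r.get_obs(); t=o['tool_pos']; R=np.array(o['eef_rot']); a=np.radians(7.3)
h=np.array([.4857,-.3177])+.046*np.array([-np.sin(a),np.cos(a)]); print('hole',h,(R.T@(np.array([*h,.1])-t)*1000).round(1))
E
```

```text
time: 15.58
tool_pos: [0.6484, -0.1075, 0.0842]
eef_rot: [[-0.125, 0.992, 0.001], [0.992, 0.125, -0.0], [-0.0, 0.001, -1.0]]
force: [0.1, 0.0, -0.2]
grip_width: 0.0437
grip_force: 0.0
time: 16.08
tool_pos: [0.6483, -0.1072, 0.0843]
eef_rot: [[-0.126, 0.992, 0.001], [0.992, 0.126, -0.0], [-0.0, 0.001, -1.0]]
force: [-0.7, -0.1, 5.8]
grip_width: 0.0171
grip_force: 45.0
time: 16.75
tool_pos: [0.6485, -0.1072, 0.215]
eef_rot: [[-0.126, 0.992, 0.003], [0.992, 0.126, -0.001], [-0.001, 0.003, -1.0]]
force: [0.2, -0.0, -2.0]
grip_width: 0.0176
grip_force: 45.0
hole [ 0.47985503 -0.27207286] [-142.3 -188.4  114.6]
```

```bash
python3 -m creep '[[[-8,-11,0,0,-1],[-22,-29,0,0,-1],[-24,-32,0,0,-1],[-24,-32,0,0,-1],[-24,-32,0,0,-1],[-24,-32,0,0,-1],[-12,-16,0,0,-1],[-4,-4,0,0,-1]]]'|head -2
python3 -m creep '[[[0,0,10,0,-1],[0,0,20,0,-1],[0,0,20,0,-1],[0,0,15,0,-1],[0,0,3,0,-1],[0,0,0,0,-1],[0,0,0,0,-1]]]'
python3 - <<'E'
from h import *
c=cam('wrist'); save(c,'w8.png',(200,60,360,220),3.5); W=cloud(c)
m=(W[...,2]>.0505)&(W[...,2]<.056); k,l,s,_=cv2.connectedComponentsWithStats(m.astype(np.uint8)); i=1+s[1:,4].argmax(); P=W[l==i]; print([np.round(x,1) for x in cv2.minAreaRect(np.float32(P[:,:2])*1000)],s[i])
o=r.get_obs(); t=o['tool_pos']; R=np.array(o['eef_rot']); h=np.array([.47986,-.27207,.1]); print((R.T@(h-t)*1000).round(1),t)
c=cam('side'); save(c,'s2.png',(220,200,340,340),4)
E
```

```text
time: 17.42
tool_pos: [0.4745, -0.2731, 0.2111]
time: 18.0
tool_pos: [0.4795, -0.271, 0.1449]
eef_rot: [[-0.127, 0.992, -0.001], [0.992, 0.127, 0.001], [0.001, -0.001, -1.0]]
force: [-0.4, -0.0, -0.7]
grip_width: 0.0168
grip_force: 45.0
[array([ 480.9, -277.2]), array([56.1, 50.1]), np.float64(7.3)] [ 250  191   64   53 2204]
[-0.7 -0.  45.6] [ 0.47978388 -0.27133291  0.14558389]
```

View pics/w8.png

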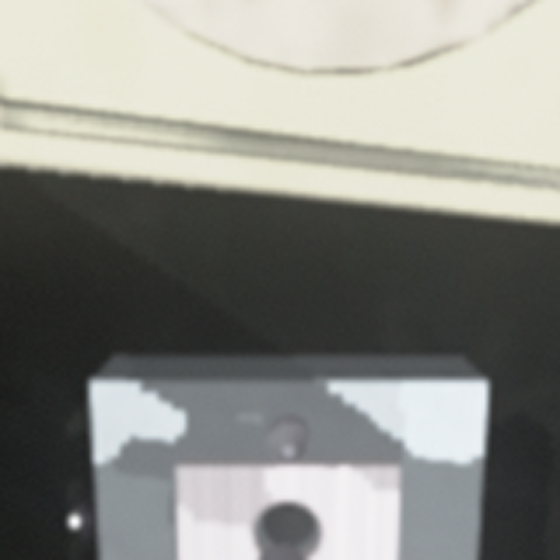

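I've now viewed 12 pictures, over the limit of 10, so from here on I use numbers only. In the last view the hole is at crop (287,525) and the foot edge is at 465. I'll check the pin shank against the hole from the depth data.

Run:
```python
from h import *
o=r.get_obs(); t=o['tool_pos']; R=np.array(o['eef_rot'])
for n in ('wrist','side'):
    c=cam(n); W=cloud(c); Q=(W-t)@R*1000; d=np.hypot(Q[...,0],Q[...,1])<16
    for lo,hi in ((5,25),(25,30),(32,50),(50,65),(65,76)):
        m=d&(Q[...,2]>lo)&(Q[...,2]<hi); P=Q[m]
        if len(P)>3: print(n,lo,hi,len(P),P.min(0).round(1),P.max(0).round(1),P.mean(0).round(1))
    if n=='wrist':
        p=ray(c,200+287/3.5,60+525/3.5,.053); print('hole px->tool',(R.T@(p-t)*1000).round(1))
```

```text
wrist 5 25 332 [-0.7 -9.5  5.1] [ 8.8  8.4 25. ] [ 6.3 -0.5 14.4]
wrist 25 30 240 [ -5.4 -11.9  25.2] [11.1 10.3 30. ] [ 5.7 -0.6 29. ]
wrist 32 50 24 [  2.4 -12.   32. ] [10.7  9.6 49.8] [ 7.4 -0.6 36.2]
wrist 50 65 82 [ 0.9 -6.5 50.5] [ 5.4  4.7 64.9] [ 4.  -0.7 58. ]
wrist 65 76 11 [ 2.3 -5.7 65. ] [ 5.1  4.  66.2] [ 4.2 -1.5 65.5]
hole px->tool [ 0.3  0.9 93. ]
side 5 25 27 [-12.4  -8.4   5.6] [ 0.5  8.1 24.8] [-7.  -4.5 14.1]
side 25 30 11 [-12.   -9.1  26.3] [ 2.2 -0.6 29.8] [-7.4 -5.1 28.7]
side 32 50 12 [-11.7  -9.6  32. ] [-2.3 -0.5 49.3] [-5.9 -4.6 41.4]
side 50 65 15 [-8.3 -5.6 50.1] [-1.6 -0.8 63.5] [-5.1 -2.9 56.9]
side 65 76 5 [-8.6 -5.5 65.3] [-0.5 -1.3 71.9] [-4.8 -3.1 67.3]
```

```bash
python3 -m creep '[[[0.7,1.2,5,0,-1],[0,0,5,0,-1],[0,0,4,0,-1],[0,0,0,0,-1]]]'
python3 -m creep '[[[0,0,3,0,-1],[0,0,3,0,-1],[0,0,3,0,-1],[0,0,3,0,-1],[0,0,0,0,-1]]]'
```

```text
time: 18.53
tool_pos: [0.4796, -0.2704, 0.1304]
eef_rot: [[-0.126, 0.992, -0.001], [0.992, 0.126, 0.001], [0.001, -0.001, -1.0]]
force: [0.4, -0.5, 0.1]
grip_width: 0.0169
grip_force: 45.0
time: 18.95
tool_pos: [0.4798, -0.2706, 0.1187]
eef_rot: [[-0.126, 0.992, -0.001], [0.992, 0.126, 0.001], [0.001, -0.001, -1.0]]
force: [-0.5, 0.2, -1.5]
grip_width: 0.0171
grip_force: 45.0
```

```bash
python3 -m creep '[[[0,0,2,0,-1],[0,0,2,0,-1],[0,0,2,0,-1],[0,0,0,0,-1]]]'|grep -E "pos|^force"
python3 -m creep '[[[0,0,3,0,-1],[0,0,3,0,-1],[0,0,3,0,-1],[0,0,0,0,-1]]]'|grep -E "pos|^force"
```

```text
tool_pos: [0.48, -0.2706, 0.113]
force: [0.4, 0.7, -1.4]
tool_pos: [0.4801, -0.2707, 0.1038]
force: [-0.2, -0.1, -1.5]
```

```bash
python3 -m creep '[[[0,0,3,0,-1],[0,0,3,0,-1],[0,0,3,0,-1],[0,0,3,0,-1],[0,0,0,0,-1]]]'|grep -E "pos|^force"
python3 -m creep '[[[0,0,2,0,-1],[0,0,1,0,-1],[0,0,1,0,-1],[0,0,0,0,-1]]]'|grep -E "pos|^force"
```

```text
tool_pos: [0.4802, -0.2707, 0.0918]
force: [-0.8, -1.3, -0.9]
tool_pos: [0.4802, -0.2707, 0.0882]
force: [0.4, -0.1, -1.2]
```

```bash
python3 -m creep '[[[0,0,0.7,0,-1],[0,0,0.7,0,-1],[0,0,0.5,0,-1],[0,0,0,0,-1]]]'|grep -E "pos|^force"
python3 -m creep '[[[0,0,0,0,-0.7],[0,0,0,0,-0.5],[0,0,0,0,-0.3],[0,0,0,0,-0.2],[0,0,0,0,-0.2]]]'|grep -E "pos|^force|grip"
python3 -m creep '[[[0,0,-5,0,-0.2],[0,0,-15,0,-0.2],[0,0,-30,0,-0.2],[0,0,-35,0,-0.2],[0,0,-35,0,-0.2],[0,0,-30,0,-0.2],[0,0,-10,0,-0.2],[0,0,0,0,-0.2]]]'
python3 - <<'E'
from h import *
c=cam('wrist'); W=cloud(c); hsv=cv2.cvtColor(c['img'],cv2.COLOR_RGB2HSV); H,S=[hsv[...,i].astype(int) for i in range(2)]
m=((H<6)|(H>174))&(S>130)&(np.hypot(W[...,0]-.480,W[...,1]+.271)<.03)&(W[...,2]>.06); P=W[m]; zt=np.percentile(P[:,2],95); print('pin top',len(P),zt,P[P[:,2]>zt-.006].mean(0))
for n,lo,hi in (('dock',.04,.049),('foot',.0505,.056)):
    m=(W[...,2]>lo)&(W[...,2]<hi)&(np.hypot(W[...,0]-.486,W[...,1]+.318)<.11); P=W[m]; print(n,np.median(P[:,2]),[np.round(x,1) for x in cv2.minAreaRect(np.float32(P[:,:2])*1000)])
c=cam('top'); W=cloud(c); hsv=cv2.cvtColor(c['img'],cv2.COLOR_RGB2HSV); H,S=[hsv[...,i].astype(int) for i in range(2)]
m=(H>22)&(H<34)&(S>120); m[:215]=0;m[255:]=0;m[:,:205]=0;m[:,260:]=0; P=W[m]; print('yel',P[P[:,2]>.168].mean(0))
E
```

```text
tool_pos: [0.4803, -0.2708, 0.0873]
force: [-2.5, 0.9, 7.9]
tool_pos: [0.4802, -0.2707, 0.0864]
force: [-0.4, 0.3, -0.3]
grip_width: 0.0344
grip_force: 0.0
time: 21.78
tool_pos: [0.4817, -0.2716, 0.2496]
eef_rot: [[-0.126, 0.992, 0.005], [0.992, 0.126, -0.003], [-0.004, 0.005, -1.0]]
force: [0.2, -1.2, 0.1]
grip_width: 0.035
grip_force: 0.0
pin top 293 0.11372343057351869 [ 0.47947914 -0.27014879  0.11459989]
dock 0.044925575081005586 [array([ 486.3, -317.9]), array([100.2, 169.1]), np.float64(7.3)]
foot 0.05297631165884015 [array([ 485.5, -312. ]), array([ 77.7, 139. ]), np.float64(8.0)]
yel [0.49463178 0.1627648  0.17625667]
```

The pin top is at 0.1137 m (0.113 m expected when home), the foot top is at 0.053 m, and the yellow carrier hasn't moved. Handing in.

```bash
python3 -m creep '[[[0,0,0,0,-0.2],[0,0,0,0,-0.2],[0,0,0,0,-0.2]]]' | head -2; python3 -c "
from cell import r
print(r.sign_off())"
```

```text
time: 22.13
tool_pos: [0.4795, -0.2703, 0.2448]
the job is handed in; nothing more can be done
None
```

The job is handed in at about 22 s, with no verdict returned: the blue carrier sits flat on the shaker, the red pin measures fully home, and the yellow carrier is still on its hook, but I viewed 12 pictures against the limit of 10.

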